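# Load the bead tray into the annealing kiln by feel and set the kiln to anneal

### The job

Lift the graphite bead tray onto the sill of the small kiln, nose to the mouth, and let it go there. Then grip it by the upright knob at its tail and slide it into the chamber until you feel it press lightly against the sprung thermocouple pad inside, whose depth is different each time and cannot be seen, and leave it resting against the pad. Finally turn the controller's dial to the long thick mark in the middle, leaving the other things on the bench where they are.

Things in the scene. Friction and masses are not known exactly. Their poses are not given: they have to be found in the camera images.
- tray: Dark graphite bead tray, 0.75 kg: slab 120 (x) by 62 (y) by 20 mm high, beads on top 8 mm proud. Origin: centre of the slab's underside, +x to its plain nose end, z up. From the tail a steel bar 18 mm wide, 4 to 14 mm above the underside, runs back to the knob. Centre of mass about 15 mm tailwards of the origin: lift it across the 62 mm; by the knob alone it droops.
- tray_knob: Upright square wooden post at the tail of the tray, 16 x 16 mm, part of the tray, 150 mm behind the tray's origin; origin at the centre of its foot, 14 mm above the tray's underside; it stands 50 mm high, its sides parallel to the tray's x and y. The bar ends 8 mm behind it.
- tray_nose (a point): Middle of the tray's nose face, 60 mm ahead of the tray's origin, 10 mm above its underside; axes as the tray.
- kiln: Small kiln, 300 wide x 300 deep x 218 mm high (handle on its roof to 240). Origin on the bench under the centre of the mouth plane, +x straight into the chamber, z up. The flat hearth is 50 mm above the bench and runs out of the mouth as a sill 130 mm wide, to x = -140 mm. Mouth and chamber are 100 mm wide (y -50 to 50) and 70 mm high above the hearth; the gripper does not fit in.
- thermo_head: Grey box behind the kiln (origin 150 mm behind the mouth, axes as the kiln), with a sprung pad 44 mm wide on the chamber centre line, 3 to 27 mm above the hearth, its face 55 to 125 mm behind the mouth, unseen, new each time. It yields from 0.4 N, 0.25 N per mm, and bottoms after 20 mm (5.4 N); over 18 N damages it. Tray friction on the hearth adds 3 to 9 N to the push.
- dial (a joint): Selector dial on top of the controller, clockwise seen from above positive (rad). It clicks into five detents pi/6 apart: 0 is the first mark (counterclockwise end), 1.047 the middle, long thick mark, 2.094 the last. It starts near the first or the second mark.
- dial_grip (a point): Point on the dial's axis at grip height, 72 mm above the bench, turning with the dial; its x axis points along the dial's bar to the pointer end. The bar is 46 mm long, 12 mm wide and stands 58 to 84 mm above the bench, on a disc 48 mm across.
- controller: Black controller box 120 x 120 x 50 mm standing on the bench, fixed; origin at the centre of its underside. The dial is on its top in the middle; five raised white marks fan out round the dial 30 degrees apart, the long thick middle one in the +x direction of the box.
- rod_can: Bystander: steel can 80 mm wide, 110 mm high, with glass rods to 210 mm; origin under its centre.
- marver: Bystander: plain graphite block 100 x 65 x 25 mm, no handle; origin under its centre.
- bead_press: Bystander: brass bead press 70 x 50 x 54 mm; origin under its centre.
- file: Bystander: hand tool with a wooden handle, lying; along its x.
- frit_jar: Bystander: jar 52 mm wide, 75 mm high; origin under its centre.
Not all that is in view belongs to the job. What is meant by the controller is not turquoise, and is the smaller of those in its own colour.

How it is judged:
By the outcome, as a careful person would: the job done as asked, in the order asked, and still so for the second after the job is handed in, with the robot touching nothing.
It also fails if it takes over 58 s, if anything falls off the work surface, if the arm or the gripper's body presses on something with over 40 N, if the wrist force passes 120 N, or if a joint passes its speed limit or range.

### The arm

A 6-joint arm with a two-finger parallel gripper is mounted at the origin on the work surface. World frame = base frame: x ahead of the robot, y to its left, z up, the work surface at z = 0. Lengths are in m, angles in degrees, forces in N, time in s.
With the tool pointing down it reaches from about 0.4 to 0.825 m from the base axis. Payload 7 kg.
Tool frame: the origin (TCP) lies at the centre of the arm's flange, where the gripper is bolted on; the fingertips stand 178 mm ahead of it and the grasp point (between the pads) lies 159 mm ahead of it; z points along the fingers, y is the line along which they close (so a half turn about z gives the same grasp; the last joint's range is limited). The gripper opens to 88 mm and grips with 3 to 60 N. Pads are 19 mm wide; open, the fingers measure 130 mm over their backs; the gripper's body (78 mm by 193 mm) begins 47 mm behind the grasp point.
Start: joints at [-53.852, 20.546, 0.682, 0, -70.136, -16.507], TCP at [0.227, -0.636, 0.405] pointing down, gripper open.
Joint ranges: [-176.03, 176.03], [-82.01, 121.73], [-58.28, 71.71], [-173.87, 95.51], [-174.79, -0.11], [-173.66, 173.66]. Speed limits (degrees/s): [136.94, 136.94, 172.46, 180, 180, 180].

### API

Orientations are given as [roll, pitch, yaw] about the fixed x, y, z axes, in that order (R = Rz(yaw) Ry(pitch) Rx(roll)).
In Python, from plant import telemetry, snapshot, workorder, nets gives the robot as it stands.
- The arm moves only by the shell command python3 -m creep 'ROWS'. ROWS is JSON, a list that holds one entry, the list of rows, each a list of 5 numbers: the shift along the tool's x, y, z normalised to -1 to 1, where 1 is 0.2 m, then the turn about the tool's z normalised to -1 to 1, where 1 is pi/2 rad, then the opening, from 0 (shut) to 1 (fully open). In form: [[[x, y, z, spin, hand], ...]]. A call has 1 to 8 rows; each row shifts and turns the commanded pose from where the row before left it, along the tool's axes as they then stand; what a row does not reach is not made up. A row lasts 1/12 s, in which the tool goes at most 41.7 mm and 7.16 degrees, less where a joint would pass 70% of its speed; a pose out of reach is approached as far as the arm can. A call with a number of a shift or a turn outside -1 to 1 is refused whole. A call with a gripper value outside its range is refused whole. The fingers move at their own pace and stop on an object; the grip force is fixed at half the most. Time passes only in rows, so rows that do not move let the fingers close. It gives the time, the measured TCP pose, the force, the opening and the grip force at its end, in the units of the state.
- telemetry.get_obs(): the state, without advancing time (a new reading comes with each control period).
- snapshot(name): name is "side" or "top" or "wrist"; returns a dict with "frame" (420x560x3 uint8, red, green, blue), "fx", "fy", "cx", "cy" (pixels), "k1" (the pictures are not rectified: a ray, as slopes to the right and down, at radius r is drawn at 1 + k1 r^2 times it, then the intrinsics apply), "rvec" (rotation vector, rad) and "tvec" (3), from world to camera coordinates, as OpenCV has them; the wrist camera has in their place "mount" (4x4, takes a point from camera to tool coordinates, whose origin is the TCP and whose axes are the flange's). Camera axes: x right, y down, z forward; pixel columns grow to the right and rows downward; lengths in m; the calibration is good to about 2 mm. A picture is of the moment at which its call begins: read the wrist's pose just before it. There is no depth.
- workorder.close_job(): hands the job in; it is judged then, once.
Trained networks look in a picture, given as the dict that the camera call returned (one of the last four; its "shot" number tells which), for a name from the list of things; names that differ only in an ending like _2 or _b are one class to them, and where a whole thing is asked for, a point or a joint stands for the part that bears it (a point fixed in the world has none). Each returns a list of dicts, best first, with "confidence" (0 to 1); they miss things now and then, are a little off and sometimes report something else, mostly with a low value. They report only what shows in the picture. A call takes as long as a camera call. They do not tell look-alikes from the thing itself.
- nets.find_in(picture, query): "uv" ([column, row] in pixels, amid what is visible of it).
- nets.masks_of(picture, query): "region" (420x560 bool, what is visible of it) and "uv" ([column, row] in pixels, amid what is visible of it).
- nets.landmark_of(picture, query): "uv" ([column, row] in pixels: a listed point, or the origin of a listed thing).
The state is a dict: "clock": time; "joint_pos": joint angles; "qvel": joint speeds; "tau": joint torques, N m; "tool_pos": TCP position; "orientation": TCP orientation; "force": force on the tool from outside, world axes, zero at the start; "moment": the same for the moment, N m; "opening": finger opening in m; "gripper_force": force on a finger pad.
Only numpy, scipy, OpenCV 4.12 (cv2) and the standard library are available. Lean on these libraries where they do the work, as an engineer would, in place of code of your own. Each camera call takes 0.05 s, during which the arm holds its last target. There are 200 camera calls.

## Working session

There is one attempt and no reset: what is moved stays moved. The work goes in short steps, Python scripts to look and compute and a shell command to move; the robot and the scene stay as the last step left them, time stands still between calls to the robot, and variables do not carry over. Pictures are saved under pics/ and viewed, at most 12 in all, crops included, and the job is handed in when it is done.

```bash
mkdir -p pics; ls; cat > h.py <<'E'
import numpy as np, cv2, sys
from plant import telemetry, snapshot, workorder, nets
from scipy.spatial.transform import Rotation as Ro
def tool():
    o=telemetry.get_obs(); T=np.eye(4); T[:3,:3]=Ro.from_euler('xyz',o['orientation'],degrees=True).as_matrix(); T[:3,3]=o['tool_pos']; return T
def shot(n):
    T=tool(); p=snapshot(n)
    if 'mount' in p: C=T@np.array(p['mount'])
    else:
        C=np.eye(4); R=cv2.Rodrigues(np.array(p['rvec'],float))[0]; C[:3,:3]=R.T; C[:3,3]=-R.T@np.array(p['tvec']).ravel()
    p['C']=C; return p
def save(p,f,s=1): cv2.imwrite(f,cv2.resize(p['frame'][:,:,::-1],None,fx=s,fy=s))
def ray(p,uv):
    d=np.array([(uv[0]-p['cx'])/p['fx'],(uv[1]-p['cy'])/p['fy']]); s=d.copy()
    for _ in range(20): s=d/(1+p['k1']*(s@s))
    v=p['C'][:3,:3]@np.array([s[0],s[1],1]); return p['C'][:3,3],v/np.linalg.norm(v)
def atz(p,uv,z):
    o,v=ray(p,uv); return o+v*(z-o[2])/v[2]
def proj(p,X):
    c=np.linalg.inv(p['C'])@np.append(X,1); s=c[:2]/c[2]; s=s*(1+p['k1']*(s@s)); return np.array([s[0]*p['fx']+p['cx'],s[1]*p['fy']+p['cy']])
def tri(rs):
    A=0;b=0
    for p,uv in rs:
        o,v=ray(p,uv); P=np.eye(3)-np.outer(v,v); A=A+P; b=b+P@o
    X=np.linalg.solve(A,b); return X
E
cat > a.py <<'E'
from h import *
np.set_printoptions(precision=4,suppress=True)
print(telemetry.get_obs())
P={n:shot(n) for n in('side','top','wrist')}
for n,p in P.items():
    save(p,f'pics/{n}0.png',1.4); print(n,p['C'].round(3).tolist(),p['fx'],p['k1'])
    for q in ['tray','tray_knob','tray_nose','kiln','thermo_head','dial_grip','controller','rod_can','marver','bead_press','file','frit_jar']:
        r=nets.landmark_of(p,q)
        print(n,q,[(np.round(d['uv'],1).tolist(),round(d['confidence'],2), atz(p,d['uv'],{'tray_knob':.014,'tray_nose':.01,'dial_grip':.072}.get(q,0))[:2].round(3).tolist()) for d in r[:4]])
E
python3 a.py
```

```text
pics
{'clock': 0.0, 'joint_pos': array([-53.8506,  20.5914,   0.6352,  -0.0206, -70.1375, -16.5078]), 'qvel': array([ 0.0328,  0.0077,  0.0187,  0.019 , -0.0881, -0.0287]), 'tau': array([  0.0001, -58.2706,  29.3061,   6.9974,   0.0068,  -0.0002]), 'tool_pos': array([ 0.2268, -0.6355,  0.4037]), 'orientation': array([ 179.9047,   -0.008 , -160.3654]), 'force': array([ 0.7669, -0.0068, -0.1761]), 'moment': array([-0.0129, -0.0053,  0.0214]), 'gripper_force': 0.0, 'opening': 0.08774732257565376}
side [[-0.982, -0.119, 0.144, 0.282], [-0.187, 0.678, -0.711, 0.981], [-0.013, -0.726, -0.688, 0.949], [0.0, 0.0, 0.0, 1.0]] 409.5208026951459 -0.059405988039269365
side tray [([274.8, 248.1], 0.66, [0.466, 0.169])]
side tray_knob [([288.5, 283.9], 0.58, [0.399, 0.305]), ([274.4, 248.6], 0.29, [0.464, 0.183])]
side tray_nose [([267.4, 234.2], 0.83, [0.498, 0.125]), ([273.8, 250.3], 0.5, [0.465, 0.187])]
side kiln [([270.1, 171.8], 0.7, [0.557, -0.198])]
side thermo_head []
side dial_grip [([369.6, 285.1], 0.78, [0.183, 0.313]), ([205.9, 344.4], 0.75, [0.552, 0.552]), ([214.7, 214.3], 0.62, [0.6
[... 1162 characters left out ...]
], 0.57, [0.559, 0.543])]
top rod_can [([219.1, 110.3], 0.97, [0.743, 0.281])]
top marver [([313.5, 244.2], 0.76, [0.391, 0.021])]
top bead_press [([202.9, 151.3], 0.87, [0.63, 0.32])]
top file [([225.9, 257.1], 0.89, [0.352, 0.248])]
top frit_jar [([181.8, 175.8], 0.76, [0.563, 0.373]), ([227.8, 259.4], 0.28, [0.346, 0.242])]
wrist [[-0.335, 0.904, 0.266, 0.155], [0.942, 0.321, 0.096, -0.661], [0.002, 0.283, -0.959, 0.385], [0.0, 0.0, 0.0, 1.0]] 315.4960570761605 0.007173568127989491
wrist tray []
wrist tray_knob []
wrist tray_nose []
wrist kiln []
wrist thermo_head []
wrist dial_grip []
wrist controller []
wrist rod_can []
wrist marver []
wrist bead_press []
wrist file []
wrist frit_jar []
```

View pics/top0.png

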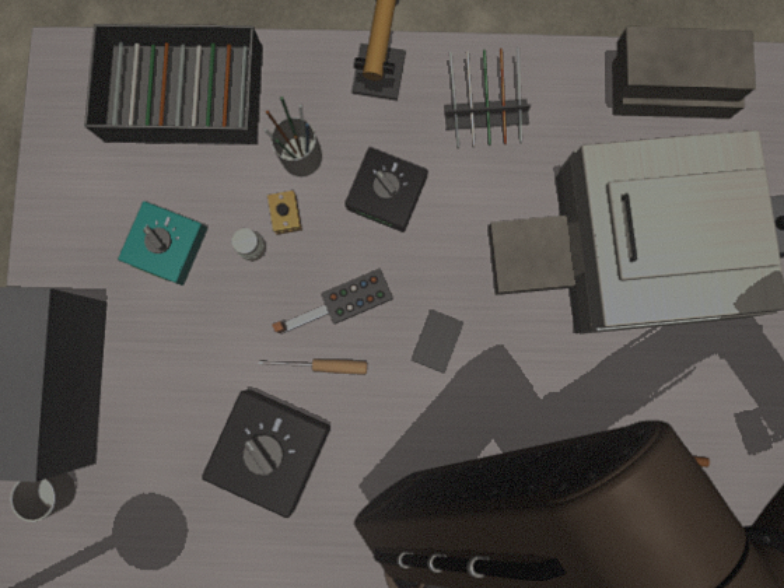

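View pics/side0.png

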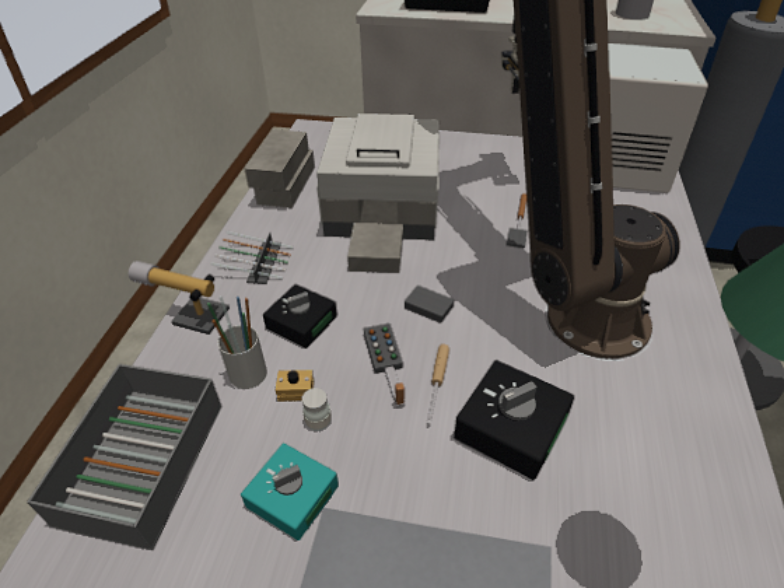

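The top view shows the tray at about (357,296) in scaled pixels with its knob at (280,327). The kiln is on the right with its sill at (533,254), and the small black controller is at (387,188). The larger black controller and the turquoise one are decoys.

```bash
cat >> h.py <<'E'
def plan(xyz,yaw=None,step=.03,lag=None):
    T=tool(); y0=telemetry.get_obs()['orientation'][2]
    if yaw is not None:
        d=(yaw-y0+180)%360-180; n=max(1,int(np.ceil(abs(d)/6.5))); print(f'spin {n} x [0,0,0,{-d/90/n:.4f}]')
        T[:3,:3]=T[:3,:3]@Ro.from_euler('z',-d,degrees=True).as_matrix()
    e=T[:3,:3].T@(np.array(xyz)-T[:3,3]); n=max(1,int(np.ceil(np.linalg.norm(e)/step)))
    print('shift',n,'x',(e/.2/n).round(4).tolist(),'total',(e/.2).round(4).tolist())
E
python3 -m creep '[[[-0.13,0.12,-0.02,0,1],[-0.13,0.12,-0.02,0,1],[-0.13,0.12,-0.02,0,1],[-0.13,0.12,-0.02,0,1],[-0.13,0.12,-0.02,0,1],[-0.13,0.12,-0.02,0,1],[-0.13,0.12,-0.02,0,1],[-0.13,0.12,-0.02,0,1]]]'
python3 -m creep '[[[-0.13,0.12,-0.02,0,1],[-0.13,0.12,-0.02,0,1],[-0.13,0.12,-0.02,0,1],[-0.13,0.12,-0.02,0,1],[-0.13,0.12,-0.02,0,1],[-0.13,0.12,-0.02,0,1],[0,0,0,-0.07,1],[0,0,0,-0.07,1]]]'
python3 -c "
from h import *
plan([.5,0.03,.5],-70)"
```

```text
clock: 2.62
tool_pos: [0.3586, -0.3834, 0.4371]
orientation: [-180.0, 0.0, -160.4]
force: [0.8, 0.5, -0.1]
opening: 0.0879
gripper_force: 0.0
clock: 3.28
tool_pos: [0.4576, -0.195, 0.4611]
orientation: [-180.0, 0.0, -147.3]
force: [-0.4, -0.2, -0.2]
opening: 0.0875
gripper_force: 0.0
spin 12 x [0,0,0,-0.0716]
shift 8 x [-0.1231, -0.073, -0.0243] total [-0.9847, -0.5842, -0.1942]
```

```bash

python3 -m creep '[[[0,0,0,-0.0716,1],[0,0,0,-0.0716,1],[0,0,0,-0.0716,1],[0,0,0,-0.0716,1],[0,0,0,-0.0716,1],[0,0,0,-0.0716,1],[0,0,0,-0.0716,1],[0,0,0,-0.0716,1]]]' >/dev/null
python3 -m creep '[[[0,0,0,-0.0716,1],[0,0,0,-0.0716,1],[0,0,0,-0.0716,1],[0,0,0,-0.0716,1],[0,0,0,0,1]]]'
cat > b.py <<'E'
from h import *
np.set_printoptions(precision=4,suppress=True)
p=shot('wrist'); save(p,'pics/w1.png',1.4); np.save('C1.npy',p['C'])
for q in ['kiln','tray','tray_knob','tray_nose']:
    print(q,[(np.round(d['uv'],1).tolist(),round(d['confidence'],2)) for d in nets.landmark_of(p,q)[:3]])
plan([.48,.19,.45],-65)
E
python3 b.py
```

```text
clock: 4.37
tool_pos: [0.4567, -0.1969, 0.4608]
orientation: [-180.0, -0.0, -70.1]
force: [-1.0, 0.2, 0.5]
opening: 0.0874
gripper_force: 0.0
kiln []
tray []
tray_knob []
tray_nose [([192.8, 348.3], 0.74)]
spin 1 x [0,0,0,-0.0620]
shift 13 x [-0.1311, -0.071, 0.0041] total [-1.7041, -0.9232, 0.0536]
```

View pics/w1.png

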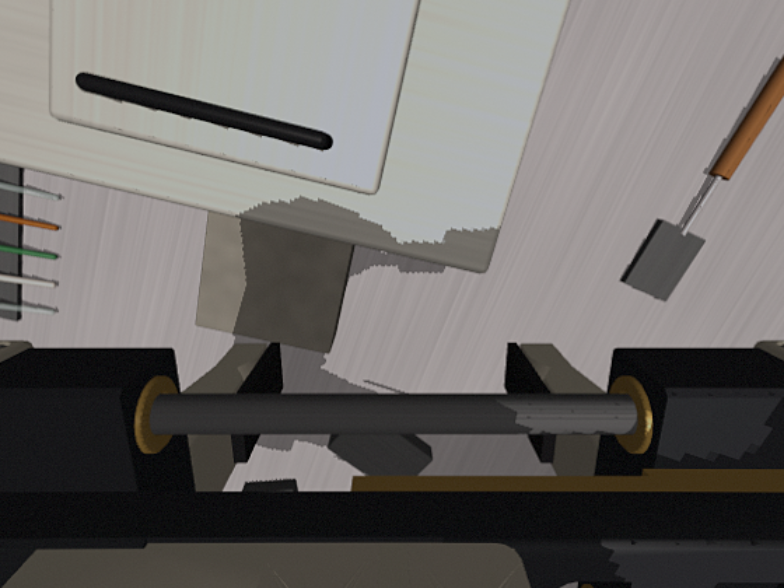

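The wrist view shows the sill's outer corners at (197,325) and (330,352) in scaled pixels. The kiln's front roof edge runs from (0,163) to (485,271). The handle is at (205,110).

```bash
cat > c.py <<'E'
from h import *
np.set_printoptions(precision=4,suppress=True)
p=snapshot('wrist'); p['C']=np.load('C1.npy'); t=shot('top')
W=lambda a,z,q=p: atz(q,np.array(a)/1.4,z)[:2]
a,b=W((197,325),.05),W((330,352),.05); print('sill end wrist',a,b,(a+b)/2,np.linalg.norm(a-b))
c,d=W((0,163),.218),W((485,271),.218); print('roof edge',c,d,np.degrees(np.arctan2(*(d-c)[::-1])),np.degrees(np.arctan2(*(b-a)[::-1])))
print('roof corner',d)
a,b=W((488,222),.05,t),W((496,293),.05,t); print('sill end top',a,b,(a+b)/2)
e,f=W((583,139),.218,t),W((605,326),.218,t); print('roof corners top',e,f,(e+f)/2)
save(t,'pics/t1.png'); np.save('t1.npy',t['frame'])
E
python3 c.py
python3 -m creep '[[[-0.13,-0.07,0.004,0,1],[-0.13,-0.07,0.004,0,1],[-0.13,-0.07,0.004,0,1],[-0.13,-0.07,0.004,0,1],[-0.13,-0.07,0.004,0,1],[-0.13,-0.07,0.004,0,1],[-0.13,-0.07,0.004,0,1],[-0.13,-0.07,0.004,0,1]]]' >/dev/null
python3 -m creep '[[[-0.13,-0.07,0.004,0,1],[-0.13,-0.07,0.004,0,1],[-0.13,-0.07,0.004,0,1],[-0.13,-0.07,0.004,0,1],[-0.13,-0.07,0.004,0,1],[-0.13,-0.07,0,0,1],[-0.13,-0.07,0,0,1],[0,0,0,0,1]]]'
cat > d.py <<'E'
from h import *
np.set_printoptions(precision=4,suppress=True)
p=shot('wrist'); save(p,'pics/w2.png',1.4); np.save('C2.npy',p['C']); s=shot('side'); t=shot('top')
for q in ['tray','tray_knob','tray_nose','dial_grip','controller']:
  z={'tray_knob':.014,'tray_nose':.01,'dial_grip':.072}.get(q,0)
  for n,v in zip('wst',(p,s,t)):
    print(q,n,[(np.round(d['uv'],1).tolist(),round(d['confidence'],2),atz(v,d['uv'],z)[:2]) for d in nets.landmark_of(v,q)[:4]])
m=nets.masks_of(p,'tray')
if m:
    print(m[0]['confidence'],m[0]['region'].sum()); np.save('m2.npy',m[0]['region'])
E
python3 d.py
```

```text
sill end wrist [ 0.6067 -0.066 ] [ 0.4801 -0.0819] [ 0.5434 -0.074 ] 0.12757158179110167
roof edge [ 0.6614 -0.2035] [ 0.4192 -0.2335] -172.93414934860934 -172.82816424309388
roof corner [ 0.4192 -0.2335]
sill end top [ 0.6085 -0.0616] [ 0.4789 -0.0772] [ 0.5437 -0.0694]
roof corners top [ 0.7125 -0.1936] [ 0.4124 -0.2255] [ 0.5624 -0.2096]
clock: 6.05
tool_pos: [0.5247, 0.245, 0.4493]
orientation: [180.0, -0.0, -70.4]
force: [-0.5, -0.4, 0.4]
opening: 0.0875
gripper_force: 0.0
tray w [([337.5, 141.5], 0.62, array([0.4671, 0.1797]))]
tray s [([270.7, 247.5], 0.81, array([0.4787, 0.1691]))]
tray t [([251.3, 215.3], 0.65, array([0.4622, 0.1852]))]
tray_knob w [([395.3, 221.6], 0.64, array([0.3519, 0.2539])), ([339.5, 248.6], 0.62, array([0.4095, 0.3177]))]
tray_knob s [([287.8, 285.4], 0.63, array([0.4005, 0.3099]))]
tray_knob t [([202.6, 233.7], 0.53, array([0.4101, 0.3083]))]
tray_nose w [([334.0, 91.4], 0.93, array([0.4968, 0.1241]))]
tray_nose s []
tray_nose t [([275.9, 203.6], 0.74, array([0.4933, 0.1215]))]
dial_grip w [([182.6, 26.7], 0.69, array([0.6722, 0.1258]))]
dial_grip s [([207.5, 343.6], 0.9, array([0.5488, 0.549 ])), ([307.7, 221.7], 0.74, array([0.3747, 0.11  ])), ([214.9, 212.1], 0.71, array([0.6644, 0.1183])), ([371.0, 283.9], 0.58, array([0.1796, 0.3089]))]
dial_grip t [([272.5, 131.4], 0.74, array([0.669 , 0.1335]))]
controller w [([200.3, 339.8], 0.86, array([0.5558, 0.5461])), ([203.0, 45.3], 0.79, array([0.6679, 0.1278]))]
controller s [([363.2, 304.8], 0.88, array([0.1898, 0.3275])), ([208.0, 355.8], 0.88, array([0.5593, 0.545 ])), ([213.0, 228.5], 0.81, array([0.6788, 0.1224]))]
controller t [([194.4, 321.5], 0.94, array([0.1856, 0.3223])), ([277.0, 137.1], 0.79, array([0.673 , 0.1236]))]
0.79 5799
```

View pics/w2.png

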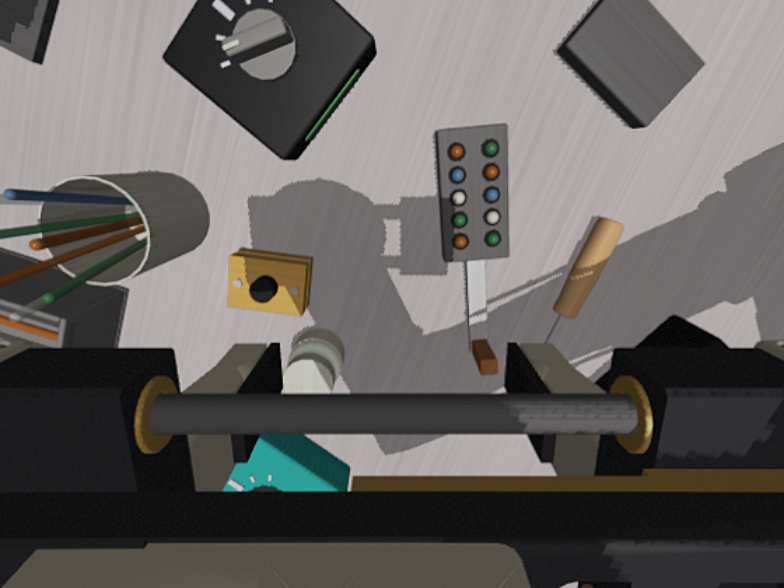

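The wrist view shows the slab's top corners at (436,131), (507,124), (509,257) and (443,262), and the knob's top at (483,345). The small black controller's dial is at (262,42), with its pointer towards (225,45).

```bash
cat > e.py <<'E'
from h import *
np.set_printoptions(precision=4,suppress=True)
p=shot('wrist'); t=shot('top'); p['C']=np.load('C2.npy')
def an(d): return np.degrees(np.arctan2(d[1],d[0]))
def go(q,cs,n):
    P=[atz(q,np.array(c)/1.4,.02)[:2] for c in cs]; print(n,np.mean(P,0),'long',an(P[0]-P[3]),an(P[1]-P[2]),np.linalg.norm(P[0]-P[3]),'short',an(P[0]-P[1]),np.linalg.norm(P[0]-P[1]))
go(p,[(436,131),(507,124),(509,257),(443,262)],'w')
# refine corners of slab in both images
for q,n in((p,'w'),(t,'t')):
    m=nets.masks_of(q,'tray'); 
    if m:
        r=m[0]['region'].astype(np.uint8); r=cv2.morphologyEx(r,cv2.MORPH_OPEN,np.ones((15,15) if n=='t' else (21,21),np.uint8)); cs,_=cv2.findContours(r,0,1); c=max(cs,key=cv2.contourArea)[:,0]
        X=np.array([atz(q,u,.02)[:2] for u in c]); box=cv2.minAreaRect((X*1000).astype(np.float32)); print(n,box)
# height check of knob & nose
w={k:nets.landmark_of(p,k)[:3] for k in('tray_knob','tray_nose')}; tt={k:nets.landmark_of(t,k)[:1] for k in w}
for k in w:
    for d in w[k]:
        if tt[k]: print(k,tri([(p,d['uv']),(t,tt[k][0]['uv'])]))
K=tri([(p,(485/1.4,343/1.4)),(t,(280/1.4,327/1.4))]); print('knob top',K)
E
python3 e.py
```

```text
w [0.4706 0.1775] long -65.58121097550486 -65.27097794302159 0.11758004657192074 short 24.837829733498694 0.06189516586857186
w ((473.2997741699219, 181.59234619140625), (62.38348388671875, 121.18112182617188), 24.534713745117188)
t ((470.0853576660156, 180.26934814453125), (64.68727111816406, 127.20613098144531), 22.530534744262695)
tray_knob [0.4535 0.1132 0.3808]
tray_knob [0.453  0.0541 0.6713]
tray_nose [ 0.4952  0.1252 -0.0222]
tray_nose [0.4721 0.1578 0.2923]
knob top [0.4081 0.3089 0.027 ]
```

```bash
python3 -c "
from h import *
plan([.4655,.190,.25],-65.3)"
```

```text
spin 1 x [0,0,0,-0.0570]
shift 8 x [0.0136, 0.0465, 0.1252] total [0.1092, 0.3719, 1.0012]
```

```bash
python3 -m creep '[[[0,0,0,-0.057,1],[0.018,0.062,0.166,0,1],[0.018,0.062,0.166,0,1],[0.018,0.062,0.166,0,1],[0.018,0.062,0.166,0,1],[0.018,0.062,0.166,0,1],[0.018,0.062,0.166,0,1],[0,0,0,0,1]]]'
cat > f.py <<'E'
from h import *
p=shot('wrist'); save(p,'pics/w3.png',1.4); np.save('C3.npy',p['C'])
print([(np.round(d['uv'],1).tolist(),round(d['confidence'],2),atz(p,d['uv'],.01)[:2].round(4)) for d in nets.landmark_of(p,'tray_nose')[:2]])
plan([.4655,.190,.182],-65.3)
E
python3 f.py
```

```text
clock: 8.07
tool_pos: [0.4618, 0.1871, 0.2456]
orientation: [179.4, -0.1, -65.4]
force: [-1.3, -1.1, -0.5]
opening: 0.0876
gripper_force: 0.0
[([271.5, 120.9], 0.85, array([0.4958, 0.1218]))]
spin 1 x [0,0,0,0.0003]
shift 3 x [0.0001, -0.0001, 0.1148] total [0.0003, -0.0002, 0.3444]
```

View pics/w3.png

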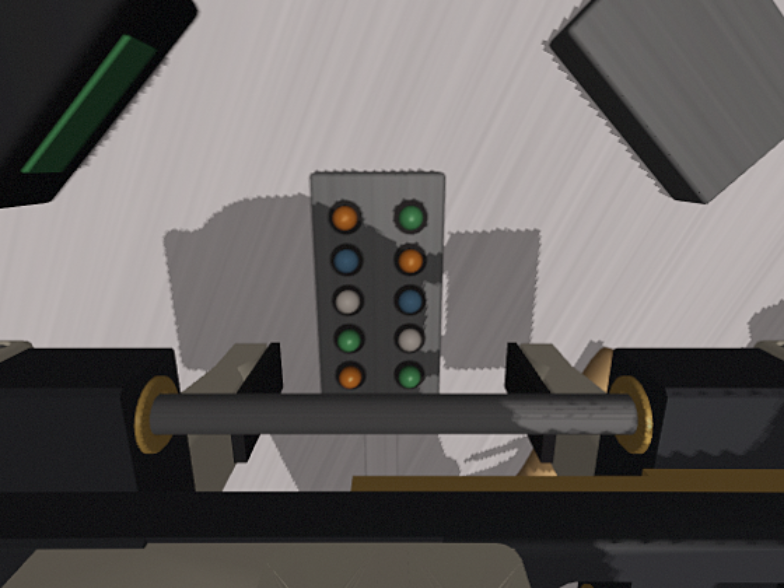

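The tray is aligned in the view, with its nose corners at (311,173) and (444,173). It looks a little left of the finger centre line at column 393.

```bash
cat > g.py <<'E'
from h import *
p=shot('wrist'); p['C']=np.load('C3.npy')
a,b=[atz(p,np.array(c)/1.4,.02)[:2] for c in((311,173),(444,173))]
n=(a+b)/2; d=a-b; print(a,b,n,np.linalg.norm(d),np.degrees(np.arctan2(d[1],d[0]))-90)
u=np.array([np.cos(np.radians(-65.3)),np.sin(np.radians(-65.3))]); print('origin',n-.06*u,'grasp',n-.072*u)
g=n-.072*u; plan([*g,.182],-65.3)
E
python3 g.py
```

```text
[0.52336887 0.13603578] [0.46868411 0.11112258] [0.49602649 0.12357918] 0.060092347156486134 -65.50701102967274
origin [0.47095447 0.17808967] grasp [0.46594006 0.18899177]
spin 1 x [0,0,0,0.0005]
shift 3 x [0.0026, 0.0021, 0.1169] total [0.0079, 0.0064, 0.3507]
```

```bash
python3 -m creep '[[[0.003,0.002,0.117,0,1],[0.003,0.002,0.117,0,1],[0.002,0.002,0.117,0,1],[0,0,0,0,1],[0,0,0,0,0],[0,0,0,0,0],[0,0,0,0,0],[0,0,0,0,0]]]'
python3 -m creep '[[[0,0,0,0,0],[0,0,0,0,0],[0,0,0,0,0],[0,0,0,0,0],[0,0,0,0,0]]]'
```

```text
clock: 8.88
tool_pos: [0.4655, 0.1887, 0.1824]
orientation: [-179.9, 0.0, -65.3]
force: [0.7, 0.7, -0.5]
opening: 0.0669
gripper_force: 0.0
clock: 9.3
tool_pos: [0.4653, 0.1886, 0.1821]
orientation: [-179.9, 0.0, -65.3]
force: [-2.2, 0.1, 6.8]
opening: 0.0612
gripper_force: 30.0
```

```bash
python3 -m creep '[[[0,0,-0.05,0,0],[0,0,-0.1,0,0],[0,0,-0.1,0,0],[0,0,-0.1,0,0],[0,0,-0.1,0,0],[0,0,-0.1,0,0],[0,0,-0.04,0,0],[0,0,0,0,0]]]'
python3 -c "
from h import *
plan([.5478,-.1078,.300],-83.1,.025)"
```

```text
clock: 9.97
tool_pos: [0.465, 0.1883, 0.3002]
orientation: [-179.9, 0.1, -65.3]
force: [0.2, 0.1, -7.9]
opening: 0.0616
gripper_force: 30.0
spin 3 x [0,0,0,0.0659]
shift 13 x [0.1169, -0.0179, -0.0001] total [1.5195, -0.2331, -0.0011]
```

```bash
python3 -m creep '[[[0,0,0,0.04,0],[0,0,0,0.04,0],[0,0,0,0.04,0],[0,0,0,0.04,0],[0,0,0,0.038,0],[0.06,-0.009,0,0,0],[0.117,-0.018,0,0,0],[0.117,-0.018,0,0,0]]]' >/dev/null
python3 -m creep '[[[0.117,-0.018,0,0,0],[0.117,-0.018,0,0,0],[0.117,-0.018,0,0,0],[0.117,-0.018,0,0,0],[0.117,-0.018,0,0,0],[0.117,-0.018,0,0,0],[0.117,-0.018,0,0,0],[0.117,-0.018,0,0,0]]]' >/dev/null
python3 -m creep '[[[0.117,-0.018,0,0,0],[0.117,-0.018,0,0,0],[0.06,-0.009,0,0,0],[0,0,0,0,0],[0,0,0,0,0]]]'
cat > i.py <<'E'
from h import *
p=shot('wrist'); save(p,'pics/w4.png',1.4); np.save('C4.npy',p['C'])
plan([.5478,-.1078,.234],-83.1)
E
python3 i.py
```

```text
clock: 11.72
tool_pos: [0.5473, -0.1096, 0.2972]
orientation: [179.8, 0.0, -83.2]
force: [0.7, 1.0, -8.8]
opening: 0.0618
gripper_force: 30.0
spin 1 x [0,0,0,-0.0007]
shift 3 x [-0.0018, -0.0013, 0.1059] total [-0.0055, -0.004, 0.3176]
```

View pics/w4.png

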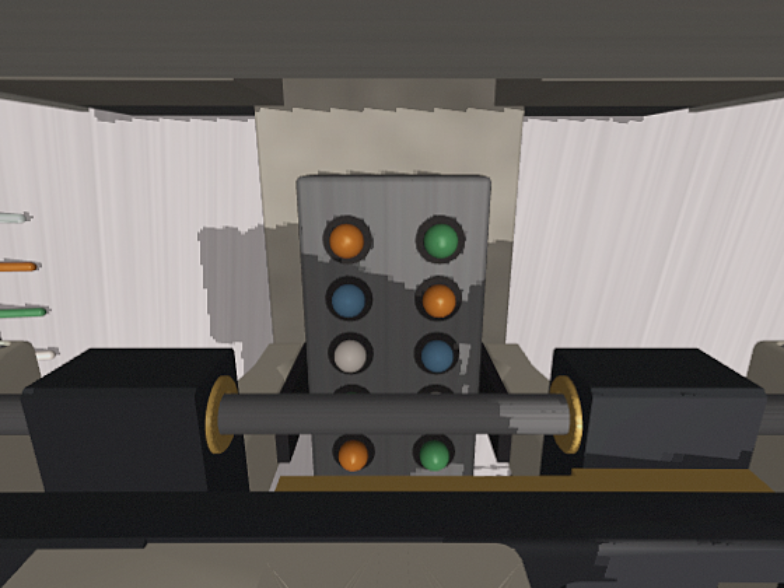

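The sill is centred at column 390 (edges 257 and 522 at the mouth) and the tray nose at column 394, parallel to it, so I can lower it.

```bash
python3 -m creep '[[[0,0,0.08,0,0],[0,0,0.08,0,0],[0,0,0.08,0,0],[0,0,0.05,0,0],[0,0,0.015,0,0],[0,0,0,0,0],[0,0,0,0,0]]]'
python3 -m creep '[[[0,0,0.01,0,0],[0,0,0.005,0,0],[0,0,0,0,0]]]'
```

```text
clock: 12.35
tool_pos: [0.5483, -0.1084, 0.2383]
orientation: [-180.0, -0.0, -83.1]
force: [1.8, -0.1, -7.8]
opening: 0.0618
gripper_force: 30.0
clock: 12.6
tool_pos: [0.548, -0.1087, 0.2352]
orientation: [-180.0, 0.0, -83.1]
force: [-0.6, -0.6, -8.0]
opening: 0.0614
gripper_force: 30.0
```

```bash
python3 -m creep '[[[0,0,0.008,0,0],[0,0,0,0,0],[0,0,0,0,0]]]'; python3 -m creep '[[[0,0,0.008,0,0],[0,0,0,0,0],[0,0,0,0,0]]]';python3 -m creep '[[[0,0,0.004,0,0],[0,0,0,0,0],[0,0,0,0,0]]]'
```

```text
clock: 12.85
tool_pos: [0.5479, -0.1088, 0.2333]
orientation: [180.0, 0.0, -83.1]
force: [-0.1, -0.3, -8.3]
opening: 0.0617
gripper_force: 30.0
clock: 13.1
tool_pos: [0.5481, -0.1088, 0.2322]
orientation: [-180.0, -0.0, -83.1]
force: [-1.7, -0.8, -0.6]
opening: 0.0621
gripper_force: 30.0
clock: 13.35
tool_pos: [0.5481, -0.1088, 0.2321]
orientation: [-179.9, -0.0, -83.1]
force: [-5.5, 1.8, 7.6]
opening: 0.0619
gripper_force: 30.0
```

```bash
python3 -m creep '[[[0,0,0,0,1],[0,0,0,0,1],[0,0,0,0,1],[0,0,0,0,1],[0,0,0,0,1],[0,0,-0.03,0,1],[0,0,-0.06,0,1],[0,0,-0.1,0,1]]]'; python3 -m creep '[[[0,0,-0.15,0,1],[0,0,-0.15,0,1],[-0.16,0,-0.05,0,1],[-0.16,0,0,0,1],[-0.16,0,0,0,1],[-0.16,0,0,0,1],[-0.06,0,0,0,1],[0,0,0,0,1]]]'
cat > j.py <<'E'
from h import *
p=shot('wrist'); np.save('C5.npy',p['C']); t=shot('top');save(p,'pics/w5.png'); save(t,'pics/t5.png')
cv2.imwrite('pics/c5.png',np.hstack([cv2.resize(p['frame'][:300,:,::-1],(560,300)),t['frame'][100:400,180:420,::-1]]))
for q,z in(('tray_knob',.064),('tray_nose',.06)):
  for v in(p,t): print(q,[(np.round(d['uv'],1).tolist(),round(d['confidence'],2),atz(v,d['uv'],z)[:2].round(4)) for d in nets.landmark_of(v,q)[:2]])
plan([.5315,.0273,.300],-83.1)
E
python3 j.py
```

```text
clock: 14.02
tool_pos: [0.5473, -0.1088, 0.2679]
orientation: [179.8, 0.0, -83.1]
force: [-0.3, 0.3, -0.2]
opening: 0.0874
gripper_force: 0.0
clock: 14.68
tool_pos: [0.5311, 0.0324, 0.3395]
orientation: [-179.9, 0.0, -82.9]
force: [0.1, -0.5, 0.2]
opening: 0.0875
gripper_force: 0.0
tray_knob []
tray_knob [([313.5, 183.8], 0.53, array([0.539 , 0.0274])), ([182.0, 178.6], 0.25, array([0.5444, 0.358 ]))]
tray_nose []
tray_nose [([398.9, 180.0], 0.63, array([ 0.5546, -0.1878]))]
spin 1 x [0,0,0,-0.0010]
shift 2 x [0.005, -0.0001, 0.097] total [0.0099, -0.0001, 0.1939]
```

View pics/c5.png

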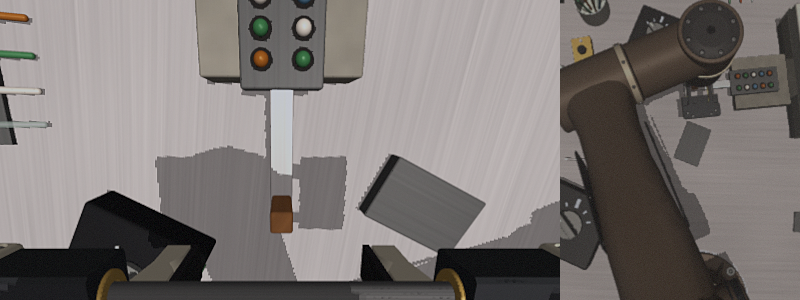

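The tray sits on the sill with the knob visible at about (281,215) in wrist pixels. I'll compare its projected corners with the picture.

```bash
cat > k.py <<'E'
from h import *
p=shot('wrist'); p['C']=np.load('C5.npy')
a=np.radians(-83.1); u=np.array([np.cos(a),np.sin(a)]); n=np.array([-u[1],u[0]]); k=np.array([.5315,.0273])
for z in(.064,.114): print(z,[proj(p,np.array([*(k+i*.008*u+j*.008*n),z])).round(1).tolist() for i in(1,-1) for j in(1,-1)])
print('slab tail',[proj(p,np.array([*(k+.09*u+j*.031*n),.07])).round(1).tolist() for j in(1,-1)])
im=cv2.resize(p['frame'][180:250,240:330,::-1],None,fx=6,fy=6); cv2.imwrite('pics/k6.png',im)
E
python3 k.py
```

```text
0.064 [[272.0, 193.9], [291.1, 194.0], [272.1, 212.2], [290.9, 212.2]]
0.114 [[270.1, 211.6], [293.5, 211.6], [270.3, 233.5], [293.2, 233.5]]
slab tail [[240.2, 88.8], [323.5, 88.9]]
```

View pics/k6.png

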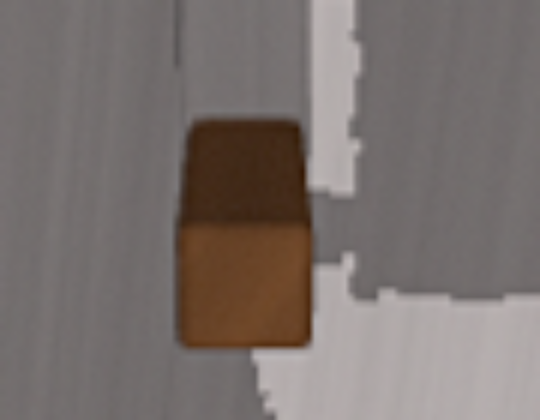

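```bash
python3 -c "
from h import *
plan([.5315,.0275,.261],-83.1)"
```

```text
spin 1 x [0,0,0,-0.0011]
shift 3 x [0.003, -0.0, 0.1296] total [0.0091, -0.0001, 0.3889]
```

```bash
python3 -m creep '[[[0.009,0,0.1,0,1],[0,0,0.1,0,1],[0,0,0.1,0,1],[0,0,0.09,0,1],[0,0,0,0,0],[0,0,0,0,0],[0,0,0,0,0],[0,0,0,0,0]]]'; python3 -m creep '[[[0,0,0,0,0],[0,0,0,0,0],[0,0,0,0,0],[0,0,0,0,0],[0,0,0,0,0],[0,0,0,0,0],[0,0,0,0,0],[0,0,0,0,0]]]'
```

```text
clock: 15.7
tool_pos: [0.532, 0.0284, 0.2622]
orientation: [-179.9, 0.0, -83.1]
force: [0.8, 0.2, -0.3]
opening: 0.0665
gripper_force: 0.0
clock: 16.37
tool_pos: [0.5314, 0.0285, 0.2608]
orientation: [180.0, -0.0, -83.1]
force: [0.1, 0.0, 0.3]
opening: 0.0157
gripper_force: 30.0
```

```bash
python3 -m creep '[[[0.02,0,0,0,0],[0.04,0,0,0,0],[0.04,0,0,0,0],[0.04,0,0,0,0],[0.04,0,0,0,0],[0.04,0,0,0,0],[0.04,0,0,0,0],[0.04,0,0,0,0]]]' | sed -n 2,4p;  python3 -m creep '[[[0.03,0,0,0,0],[0.02,0,0,0,0],[0.01,0,0,0,0],[0.01,0,0,0,0]]]'| sed -n 2,4p
for i in 1; do
python3 -m creep '[[[0.008,0,0,0,0]]]'| sed -n '2p;4p'
python3 -m creep '[[[0.008,0,0,0,0]]]'| sed -n '2p;4p'
python3 -m creep '[[[0.008,0,0,0,0]]]'| sed -n '2p;4p'
python3 -m creep '[[[0.008,0,0,0,0]]]'| sed -n '2p;4p'
python3 -m creep '[[[0.008,0,0,0,0]]]'| sed -n '2p;4p'
done
```

```text
tool_pos: [0.5387, -0.032, 0.2609]
orientation: [-180.0, 0.0, -83.1]
force: [-1.3, 3.7, -0.7]
tool_pos: [0.5403, -0.0453, 0.2609]
orientation: [180.0, 0.0, -83.1]
force: [-0.5, 4.0, -0.1]
tool_pos: [0.5404, -0.0467, 0.2608]
force: [-0.3, 3.7, 0.8]
tool_pos: [0.5406, -0.0482, 0.2609]
force: [-0.3, 3.5, 0.6]
tool_pos: [0.5409, -0.0497, 0.2608]
force: [-0.3, 4.9, 0.8]
tool_pos: [0.541, -0.0513, 0.2609]
force: [-1.0, 3.5, 0.8]
tool_pos: [0.5412, -0.053, 0.2609]
force: [-0.5, 5.1, 0.4]
```

```bash

python3 -m creep '[[[0.008,0,0,0,0]]]'| sed -n '2p;4p'
python3 -m creep '[[[0.008,0,0,0,0]]]'| sed -n '2p;4p'
python3 -m creep '[[[0.008,0,0,0,0]]]'| sed -n '2p;4p'
python3 -m creep '[[[0.008,0,0,0,0]]]'| sed -n '2p;4p'
python3 -m creep '[[[0.008,0,0,0,0]]]'| sed -n '2p;4p'
python3 -m creep '[[[0.008,0,0,0,0]]]'| sed -n '2p;4p'
```

```text
tool_pos: [0.5414, -0.0546, 0.2609]
force: [-0.6, 3.8, 0.1]
tool_pos: [0.5416, -0.0562, 0.2609]
force: [-0.7, 4.7, -0.4]
tool_pos: [0.5418, -0.0579, 0.2608]
force: [-0.5, 3.4, 0.0]
tool_pos: [0.542, -0.0595, 0.2608]
force: [-1.0, 3.8, -0.1]
tool_pos: [0.5422, -0.0611, 0.2609]
force: [-0.6, 5.1, 0.3]
tool_pos: [0.5424, -0.0627, 0.2609]
force: [-0.5, 4.0, -0.3]
```

```bash

python3 -m creep '[[[0.008,0,0,0,0]]]'| sed -n '2p;4p'
python3 -m creep '[[[0.008,0,0,0,0]]]'| sed -n '2p;4p'
python3 -m creep '[[[0.008,0,0,0,0]]]'| sed -n '2p;4p'
python3 -m creep '[[[0.008,0,0,0,0]]]'| sed -n '2p;4p'
```

```text
tool_pos: [0.5426, -0.0643, 0.2609]
force: [-0.9, 4.6, 0.2]
tool_pos: [0.5428, -0.0659, 0.2609]
force: [-0.3, 5.1, 0.1]
tool_pos: [0.543, -0.0674, 0.2609]
force: [-0.3, 4.6, 0.9]
tool_pos: [0.5432, -0.069, 0.2609]
force: [-1.0, 4.3, 0.6]
```

```bash

python3 -m creep '[[[0.008,0,0,0,0]]]'| sed -n '2p;4p'
python3 -m creep '[[[0.008,0,0,0,0]]]'| sed -n '2p;4p'
python3 -m creep '[[[0.008,0,0,0,0]]]'| sed -n '2p;4p'
python3 -m creep '[[[0.008,0,0,0,0]]]'| sed -n '2p;4p'
```

```text
tool_pos: [0.5434, -0.0706, 0.2609]
force: [-0.7, 4.3, 0.4]
tool_pos: [0.5435, -0.0722, 0.2608]
force: [-0.9, 4.7, 1.4]
tool_pos: [0.5437, -0.0738, 0.2609]
force: [-0.5, 3.7, 0.6]
tool_pos: [0.5439, -0.0754, 0.2609]
force: [0.1, 4.2, 0.0]
```

```bash

python3 -m creep '[[[0.008,0,0,0,0]]]'| sed -n '2p;4p'
python3 -m creep '[[[0.008,0,0,0,0]]]'| sed -n '2p;4p'
python3 -m creep '[[[0.008,0,0,0,0]]]'| sed -n '2p;4p'
python3 -m creep '[[[0.008,0,0,0,0]]]'| sed -n '2p;4p'
python3 -m creep '[[[0.008,0,0,0,0]]]'| sed -n '2p;4p'
```

```text
tool_pos: [0.5441, -0.0769, 0.2609]
force: [-0.4, 4.7, 1.4]
tool_pos: [0.5443, -0.0786, 0.2608]
force: [-0.7, 4.7, 1.1]
tool_pos: [0.5445, -0.0801, 0.2609]
force: [-0.4, 3.9, -0.2]
tool_pos: [0.5447, -0.0817, 0.2609]
force: [-0.3, 4.8, -0.4]
tool_pos: [0.5449, -0.0833, 0.2609]
force: [-1.4, 5.4, 1.5]
```

```bash

python3 -m creep '[[[0.008,0,0,0,0]]]'| sed -n '2p;4p'
python3 -m creep '[[[0.008,0,0,0,0]]]'| sed -n '2p;4p'
python3 -m creep '[[[0.008,0,0,0,0]]]'| sed -n '2p;4p'
python3 -m creep '[[[0.008,0,0,0,0]]]'| sed -n '2p;4p'
```

```text
tool_pos: [0.5451, -0.0849, 0.2609]
force: [0.1, 5.0, 1.0]
tool_pos: [0.5453, -0.0865, 0.2609]
force: [-0.5, 3.8, 1.3]
tool_pos: [0.5455, -0.0881, 0.2609]
force: [-0.9, 4.7, 0.8]
tool_pos: [0.5457, -0.0897, 0.2609]
force: [-1.1, 4.3, 0.4]
```

```bash

python3 -m creep '[[[0.008,0,0,0,0]]]'| sed -n '2p;4p'
python3 -m creep '[[[0.008,0,0,0,0]]]'| sed -n '2p;4p'
python3 -m creep '[[[0.008,0,0,0,0]]]'| sed -n '2p;4p'
python3 -m creep '[[[0.008,0,0,0,0]]]'| sed -n '2p;4p'
python3 -m creep '[[[0.008,0,0,0,0]]]'| sed -n '2p;4p'
```

```text
tool_pos: [0.5458, -0.0913, 0.2609]
force: [-1.1, 3.9, 1.6]
tool_pos: [0.546, -0.0929, 0.2608]
force: [-0.2, 4.1, 1.4]
tool_pos: [0.5462, -0.0944, 0.2609]
force: [-0.3, 4.4, 1.1]
tool_pos: [0.5464, -0.096, 0.2609]
force: [-0.7, 4.6, 1.0]
tool_pos: [0.5466, -0.0976, 0.2609]
force: [-0.5, 3.6, 0.5]
```

```bash

python3 -m creep '[[[0.008,0,0,0,0]]]'| sed -n '2p;4p'
python3 -m creep '[[[0.008,0,0,0,0]]]'| sed -n '2p;4p'
python3 -m creep '[[[0.008,0,0,0,0]]]'| sed -n '2p;4p'
```

```text
tool_pos: [0.5468, -0.0992, 0.2609]
force: [-0.2, 4.7, 1.1]
tool_pos: [0.547, -0.1008, 0.2609]
force: [0.7, 4.8, 1.2]
tool_pos: [0.5472, -0.1024, 0.2609]
force: [-1.1, 3.9, 1.2]
```

```bash

python3 -m creep '[[[0.008,0,0,0,0]]]'| sed -n '2p;4p'
python3 -m creep '[[[0.008,0,0,0,0]]]'| sed -n '2p;4p'
python3 -m creep '[[[0.008,0,0,0,0]]]'| sed -n '2p;4p'
python3 -m creep '[[[0.008,0,0,0,0]]]'| sed -n '2p;4p'
python3 -m creep '[[[0.008,0,0,0,0]]]'| sed -n '2p;4p'
```

```text
tool_pos: [0.5474, -0.104, 0.2609]
force: [-1.0, 3.7, 0.6]
tool_pos: [0.5476, -0.1055, 0.2609]
force: [-0.3, 3.2, 1.0]
tool_pos: [0.5478, -0.1071, 0.2609]
force: [-0.1, 4.4, 0.0]
tool_pos: [0.548, -0.1087, 0.2609]
force: [-0.4, 3.5, 0.9]
tool_pos: [0.5481, -0.1103, 0.2609]
force: [-0.4, 6.0, 0.9]
```

```bash

python3 -m creep '[[[0.008,0,0,0,0]]]'| sed -n '2p;4p'
python3 -m creep '[[[0.008,0,0,0,0]]]'| sed -n '2p;4p'
python3 -m creep '[[[0.008,0,0,0,0]]]'| sed -n '2p;4p'
```

```text
tool_pos: [0.5484, -0.1118, 0.2609]
force: [-0.5, 6.6, 1.9]
tool_pos: [0.5485, -0.1133, 0.2608]
force: [0.3, 7.0, 1.5]
tool_pos: [0.5487, -0.1148, 0.2609]
force: [-0.5, 7.2, 1.0]
```

```bash

python3 -m creep '[[[0.008,0,0,0,0]]]'| sed -n '2p;4p'
python3 -m creep '[[[0.005,0,0,0,0]]]'| sed -n '2p;4p'
python3 -m creep '[[[0,0,0,0,0]]]'| sed -n '2p;4p'
python3 -m creep '[[[0,0,0,0,0]]]'| sed -n '2p;4p'
```

```text
tool_pos: [0.5489, -0.1164, 0.2609]
force: [-0.3, 7.6, 1.5]
tool_pos: [0.5491, -0.1174, 0.2609]
force: [-1.1, 6.9, 2.1]
tool_pos: [0.5491, -0.1175, 0.2609]
force: [-0.2, 5.6, 0.8]
tool_pos: [0.5491, -0.1175, 0.2609]
force: [-0.6, 4.5, 0.5]
```

```bash
python3 -m creep '[[[0,0,0,0,1],[0,0,0,0,1],[0,0,0,0,1],[0,0,0,0,1],[0,0,-0.06,0,1],[0,0,-0.12,0,1],[0,0,-0.15,0,1],[0,0,-0.15,0,1]]]'; python3 -c "
from h import *
plan([.585,.1,.42],-60)"
```

```text
clock: 22.03
tool_pos: [0.5487, -0.1178, 0.3574]
orientation: [179.9, -0.0, -83.1]
force: [1.1, -0.3, 0.1]
opening: 0.0637
gripper_force: 0.0
spin 4 x [0,0,0,-0.0642]
shift 8 x [-0.1065, -0.0876, -0.0392] total [-0.8524, -0.7011, -0.3136]
```

```bash
python3 -m creep '[[[0,0,-0.05,-0.064,1],[0,0,-0.05,-0.064,1],[0,0,-0.05,-0.064,1],[0,0,-0.05,-0.064,1],[-0.14,-0.12,-0.02,0,1],[-0.14,-0.12,-0.02,0,1],[-0.14,-0.12,-0.02,0,1],[-0.14,-0.12,-0.02,0,1]]]'; python3 -c "
from h import *
plan([.635,.19,.42],-60)"
```

```text
clock: 22.7
tool_pos: [0.5763, 0.0285, 0.4133]
orientation: [-180.0, -0.0, -60.1]
force: [0.8, -0.1, 0.8]
opening: 0.0875
gripper_force: 0.0
spin 1 x [0,0,0,-0.0015]
shift 6 x [-0.0921, -0.1097, -0.0056] total [-0.5525, -0.658, -0.0335]
```

```bash
python3 -m creep '[[[-0.1,-0.12,0,0,1],[-0.1,-0.12,0,0,1],[-0.1,-0.12,0,0,1],[-0.1,-0.12,0,0,1],[-0.1,-0.12,0,0,1],[-0.05,-0.06,0,0,1],[0,0,0,0,1],[0,0,0,0,1]]]'; cat > l.py <<'E'
from h import *
p=shot('wrist'); np.save('C7.npy',p['C']); t=shot('top')
cv2.imwrite('pics/c7.png',np.hstack([p['frame'][:260,:,::-1],t['frame'][80:340,250:480,::-1]]))
for q,z in(('dial_grip',.072),('controller',0)):
  for v in(p,t): print(q,[(np.round(d['uv'],1).tolist(),round(d['confidence'],2),atz(v,d['uv'],z)[:2].round(4)) for d in nets.landmark_of(v,q)[:2]])
cv2.imwrite('full7.png',p['frame'][:,:,::-1])
E
python3 l.py
```

```text
clock: 23.37
tool_pos: [0.636, 0.1892, 0.412]
orientation: [179.9, -0.0, -60.0]
force: [-0.5, -0.9, 1.0]
opening: 0.0879
gripper_force: 0.0
dial_grip [([279.1, 121.3], 0.59, array([0.6722, 0.1285]))]
dial_grip [([274.6, 131.4], 0.71, array([0.6692, 0.1282]))]
controller [([281.4, 120.9], 0.87, array([0.6694, 0.1281]))]
controller [([274.9, 134.7], 0.83, array([0.6794, 0.1294]))]
```

View pics/c7.png

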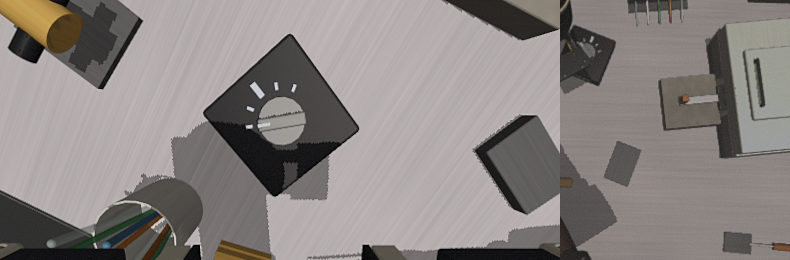

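The tray is inside the kiln with the knob over the sill at (684,98). The dial is at (281,121), its pointer at (264,125) by the first mark, and the long middle mark is at (257,90). So the dial needs about 60° clockwise.

```bash
cat > m.py <<'E'
from h import *
p=shot('wrist'); p['C']=np.load('C7.npy'); f=cv2.imread('full7.png')
an=lambda d:np.degrees(np.arctan2(d[1],d[0]))
c=[atz(p,u,.05)[:2] for u in((290,35),(358,129),(275,195),(204,113))]
for i in range(4): print('edge',an(c[i]-c[(i+1)%4]),np.linalg.norm(c[i]-c[(i+1)%4]))
O=np.mean(c,0); print('centre',O)
for u in((249,127),(250,109),(257,90),(276,86),(293,88)): print('mark',an(atz(p,u,.051)[:2]-O))
cv2.imwrite('pics/d8.png',cv2.resize(f[75:165,235:325],None,fx=6,fy=6,interpolation=cv2.INTER_CUBIC))
E
python3 m.py
```

```text
edge -20.853218470825382 0.1146772792137306
edge -110.90898041140183 0.11352767042761072
edge 159.75220667444066 0.11448387746289383
edge 69.19137707303935 0.11473734136125548
centre [0.66978207 0.12716594]
mark 40.08801626599982
mark 10.104183869553752
mark -20.258341765673254
mark -50.27004637916704
mark -79.54494673689108
```

View pics/d8.png

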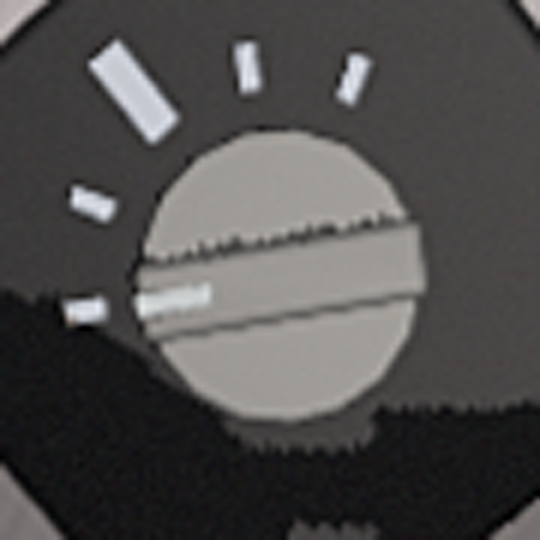

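```bash
cat > n.py <<'E'
from h import *
p=shot('wrist'); p['C']=np.load('C7.npy')
an=lambda d:np.degrees(np.arctan2(d[1],d[0]))
a,b=[atz(p,np.array(u)/6+[235,75],.084)[:2] for u in((143,302),(421,257))]
print(a,b,(a+b)/2,np.linalg.norm(a-b),an(a-b))
d=[an(atz(p,np.array(u)/6+[235,75],.084)[:2]-atz(p,np.array(v)/6+[235,75],.084)[:2]) for u,v in(((150,340),(425,292)),((140,296),(210,296)))]; print(d)
print('disc',atz(p,np.array((280,275))/6+[235,75],.058)[:2])
plan([.6705,.1275,.29],an(a-b)-180)
E
python3 n.py
```

```text
[0.68709721 0.14106759] [0.65256389 0.11333511] [0.66983055 0.12720135] 0.04429041566798758 38.766706374354975
[np.float64(39.498326683955376), np.float64(29.90891538932427)]
disc [0.67001901 0.12708183]
spin 13 x [0,0,0,0.0693]
shift 5 x [0.0108, -0.0688, 0.1232] total [0.0541, -0.344, 0.6162]
```

```bash
python3 -m creep '[[[0,0,0,0.069,1],[0,0,0,0.069,1],[0,0,0,0.069,1],[0,0,0,0.069,1],[0,0,0,0.069,1],[0,0,0,0.069,1],[0,0,0,0.069,1],[0,0,0,0.069,1]]]'>/dev/null; python3 -m creep '[[[0,0,0,0.069,1],[0,0,0,0.069,1],[0,0,0,0.069,1],[0,0,0,0.069,1],[0,0,0,0.067,1],[0.02,-0.12,0.05,0,1],[0.02,-0.12,0.05,0,1],[0.015,-0.1,0.05,0,1]]]'; python3 -m creep '[[[0,0,0.12,0,1],[0,0,0.12,0,1],[0,0,0.12,0,1],[0,0,0.1,0,1],[0,0,0,0,1],[0,0,0,0,1]]]';  python3 -c "
from h import *
plan([.6698,.1272,.239],-140.5)"
```

```text
clock: 25.1
tool_pos: [0.6708, 0.128, 0.383]
orientation: [-180.0, 0.1, -140.6]
force: [0.6, -0.0, 0.3]
opening: 0.088
gripper_force: 0.0
clock: 25.6
tool_pos: [0.6704, 0.1287, 0.2903]
orientation: [180.0, -0.1, -140.6]
force: [-0.5, -0.5, 1.5]
opening: 0.0875
gripper_force: 0.0
spin 1 x [0,0,0,-0.0015]
shift 2 x [0.0034, -0.002, 0.1282] total [0.0067, -0.004, 0.2564]
```

```bash
python3 -m creep '[[[0.006,-0.003,0.08,0,1],[0,0,0.08,0,1],[0,0,0.08,0,1],[0,0,0.016,0,1],[0,0,0,0,1],[0,0,0,0,0],[0,0,0,0,0],[0,0,0,0,0]]]'; python3 -m creep '[[[0,0,0,0,0],[0,0,0,0,0],[0,0,0,0,0],[0,0,0,0,0],[0,0,0,0,0],[0,0,0,0,0],[0,0,0,0,0],[0,0,0,0,0]]]';python3 -m creep '[[[0,0,0,0,0],[0,0,0,0,0]]]'
```

```text
clock: 26.27
tool_pos: [0.6705, 0.128, 0.2413]
orientation: [-180.0, 0.1, -140.6]
force: [0.4, -0.4, 0.4]
opening: 0.0733
gripper_force: 0.0
clock: 26.93
tool_pos: [0.67, 0.1279, 0.2396]
orientation: [180.0, -0.0, -140.6]
force: [0.3, -0.3, 0.7]
opening: 0.0201
gripper_force: 0.0
clock: 27.1
tool_pos: [0.6701, 0.1277, 0.2396]
orientation: [-180.0, 0.0, -140.6]
force: [0.9, -1.3, -0.2]
opening: 0.0117
gripper_force: 30.0
```

```bash
python3 -m creep '[[[0,0,0,0,0],[0,0,0,0.05,0],[0,0,0,0.05,0],[0,0,0,0.05,0],[0,0,0,0.05,0],[0,0,0,0.05,0],[0,0,0,0.05,0],[0,0,0,0.05,0]]]'; python3 -m creep '[[[0,0,0,0.05,0],[0,0,0,0.05,0],[0,0,0,0.05,0],[0,0,0,0.05,0],[0,0,0,0.05,0],[0,0,0,0.05,0],[0,0,0,0.017,0],[0,0,0,0,0]]]'; python3 -m creep '[[[0,0,0,0,0],[0,0,0,0,0]]]'; python3 -c "
from h import *
print(telemetry.get_obs()['moment'])"
```

```text
clock: 27.77
tool_pos: [0.6701, 0.1278, 0.2396]
orientation: [-180.0, 0.0, -172.3]
force: [0.9, -1.3, -0.1]
opening: 0.0118
gripper_force: 30.0
clock: 28.43
tool_pos: [0.6701, 0.1278, 0.2396]
orientation: [180.0, 0.0, 159.3]
force: [1.6, -0.8, -0.5]
opening: 0.0118
gripper_force: 30.0
clock: 28.6
tool_pos: [0.6701, 0.1279, 0.2396]
orientation: [180.0, 0.0, 159.4]
force: [2.2, -0.0, -1.1]
opening: 0.0117
gripper_force: 30.0
[-0.25289129 -0.49764495 -0.03449752]
```

Next I release the dial, rise and check the result.

```bash
python3 -m creep '[[[0,0,0,0,1],[0,0,0,0,1],[0,0,0,0,1],[0,0,0,0,1],[0,0,0,0,1],[0,0,-0.06,0,1],[0,0,-0.12,0,1],[0,0,-0.15,0,1]]]'; python3 -m creep '[[[0,0,-0.15,0,1],[0,0,-0.15,0,1],[0,0,-0.15,0,1],[0.15,0,0,0,1],[0.15,0,0,0,1],[-0.15,0,0,0,1],[-0.15,0,0,0,1],[0,0,0,0,1]]]'; cat > o.py <<'E'
from h import *
plan([.735,.105,.42])
E
python3 o.py
```

```text
clock: 29.27
tool_pos: [0.6694, 0.1277, 0.3051]
orientation: [-179.8, -0.2, 159.3]
force: [0.3, 0.6, -0.1]
opening: 0.0591
gripper_force: 0.0
clock: 29.93
tool_pos: [0.6723, 0.1269, 0.3965]
orientation: [-180.0, 0.1, 159.4]
force: [0.3, -0.3, -0.7]
opening: 0.0875
gripper_force: 0.0
shift 3 x [-0.1107, 0.0027, -0.0389] total [-0.3322, 0.0081, -0.1167]
```

```bash
python3 -m creep '[[[-0.11,0,-0.03,0,1],[-0.11,0,-0.03,0,1],[-0.11,0,-0.03,0,1],[0,0,0,0,1],[0,0,0,0,1]]]'; cat > q.py <<'E'
from h import *
p=shot('wrist'); s=shot('side')
a=p['frame'][:260,:,::-1]; b=s['frame'][60:320,180:400,::-1]
cv2.imwrite('pics/c9.png',np.hstack([a,b])); np.save('C9.npy',p['C']); cv2.imwrite('full9.png',p['frame'][:,:,::-1])
E
python3 q.py
```

```text
clock: 30.35
tool_pos: [0.7323, 0.1039, 0.4139]
orientation: [180.0, 0.0, 159.3]
force: [-0.9, 0.4, -0.3]
opening: 0.0879
gripper_force: 0.0
```

View pics/c9.png

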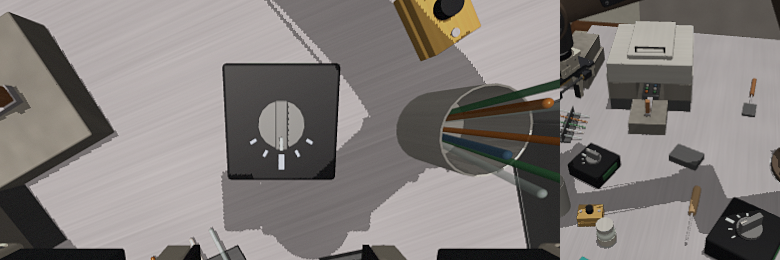

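The dial's pointer is on the long middle mark at (281,160), and the side view shows the tray inside the kiln. Nothing else has moved, so I'm handing the job in.

```bash
python3 -c "
from h import *
print(workorder.close_job())"
```

```text
the job is handed in; nothing more can be done
None
```

The job is handed in at about 30 s on the robot's clock: the tray was let go on the sill, slid in until I felt the pad spring (pressed about 8 mm, roughly 2 N by the spring's stated rates), and the small black controller's dial points at the long middle mark; whether the tray stayed against the unseen pad after release was not measured, but sliding friction of about 4 N should hold it.

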